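# Swing the bench magnifier over the petri dish and clamp it

## Task

Bring the petri dish under the bench magnifier: with a fingertip, push the swinging arm round until its round lens stands squarely over the dish, then push the small clamp lever on top of the column counter-clockwise all the way to its stop, leaving the lens where it is. Only push, gently: do not pinch the arm or the lever, and do not lift or shift the dish or anything else on the stand or the worktop.

Things in the scene. Friction and masses are not known exactly. Their poses are not given: they have to be found in the camera images.
- stand: Grey magnifier stand fixed to the worktop: round foot 100 mm across with a column; origin on the column's vertical axis at worktop height. -x is its forward direction, towards the robot (turned up to 0.2 rad), +y its left. Four round grey seats (74 mm across, top at 6 mm height) lie in a fan 160 mm from the axis, 26 and 57 degrees either side of forward, one thing on each.
- pivot (a point): A point on the column's vertical axis, about which arm and lever turn, 55 mm above the worktop. The room's tall microscope (600 mm high, fixed) stands to the left of the stand, at x over 0.5 m and y from 0 to 0.2 m from the robot's base: carry the hand round the front of it.
- bar_middle (a point): Middle of the swinging arm, 75 mm from the axis, 55.5 mm above the worktop; +x points outward along the arm. The arm is a straight aluminium bar 14 mm wide, 47 to 64 mm above the worktop, free to be pushed on its sides from 25 to 120 mm from the axis. Nothing on the seats is higher than 30 mm, so a fingertip beside the bar at 40 to 50 mm height clears it all.
- lens_centre (a point): Centre of the round clear lens at the arm's end, 160 mm from the axis and 54.5 mm above the worktop; 76 mm across its black rim, which is 9 mm thick. It lies on the arm's line from the pivot.
- lens_arm (a joint): Angle of the swinging arm in rad: 0 points along the stand's forward direction, grows counter-clockwise seen from above, stops at -1.35 and 1.35. Friction holds it where it is left (about 1 N pushes it at 110 mm from the axis); it does not coast when pushed slowly.
- lever_tip (a point): Centre of the round end (14 mm thick) of the black clamp lever on top of the column, 70 mm from the axis, 85.5 mm above the worktop; +x points outward along it. The lever is a bar 10 mm wide, 78 to 93 mm above the worktop, 22 to 77 mm from the axis, level above the arm; its hub rises to 99 mm. A fingertip beside it at 72 to 85 mm height clears the arm.
- clamp_lever (a joint): Angle of the clamp lever in rad: 0 points to the stand's left, grows counter-clockwise seen from above (so from the stand's left round towards its front). It starts open at 0 to 0.35; its stop, fully clamped, is at 1.4. Friction holds it (about 2 N pushes it at 55 mm from the axis); it does not move the arm.
- petri_1: The petri dish with lid: a flat round clear-whitish dish, 61 mm across and 14 mm high, lying loose on one of the four seats; origin at the centre of its underside.
- timer: A white lab timer, 66x62x22 mm, loose on another seat; leave alone. Origin at the centre of its underside.
- tape_roll: A roll of white tape lying flat, 75 mm across, 19 mm high, loose on another seat; leave alone. Origin at the centre of its underside.
- eraser: A small eraser, 21x42x12 mm, loose on another seat; leave alone. Origin at the centre of its underside.
- carton_2: A small reagent carton, 50x55x70 mm, standing on the worktop to the right of the stand; leave alone. Origin at the centre of its underside.
- slide_box_1: A slide box, 87x100x34 mm, on the worktop at the left beside the microscope; leave alone. Origin at the centre of its underside.
Things that resemble listed ones, but are neither listed nor needed, are in the scene too. What is meant by the petri_1 is not pink, red or yellow, and is the larger of those in its own colour.

How it is judged:
By the outcome, as a careful person would: the job done as asked, in the order asked, and still so for the second after the job is handed in, with the robot touching nothing.
It also fails if it takes over 64 s, if anything falls off the work surface, if the arm or the gripper's body presses on something with over 40 N, if the wrist force passes 120 N, or if a joint passes its speed limit or range.

## Robot

A 6-joint arm with a two-finger parallel gripper is mounted at the origin on a cart in front of the work surface, level with it; the furniture and walls round the work are solid. World frame = base frame: x ahead of the robot, y to its left, z up, the work surface at z = 0. Lengths are in m, angles in degrees, forces in N, time in s.
With the tool pointing down it reaches from about 0.325 to 0.9 m from the base axis. Payload 6.1 kg.
Tool frame: the origin (TCP) lies between the finger pads; the fingertips stand 25 mm ahead of it and the grasp point (between the pads) lies 6 mm ahead of it; z points along the fingers, y is the line along which they close (so a half turn about z gives the same grasp; the last joint's range is limited). The gripper opens to 87 mm and grips with 3 to 60 N. Pads are 19 mm wide; open, the fingers measure 117 mm over their backs; the gripper's body (75 mm by 190 mm) begins 51 mm behind the grasp point.
Start: joints at [56.03, 12.628, 87.462, -0, 79.91, -7.225], TCP at [0.281, 0.558, 0.248] pointing down, gripper open.
Joint ranges: [-170.65, 170.65], [-52.31, 119.04], [5.05, 147.46], [-71.25, 251.25], [11.57, 151.72], [-153.62, 153.62]. Speed limits (degrees/s): [147.25, 147.25, 172.46, 180, 180, 180].

## Interface

Orientations are given as a 3x3 rotation matrix whose columns are the frame's x, y, z axes.
In Python, from workcell import bot gives the robot as it stands.
- The arm moves only by the shell command python3 -m pendant 'ROWS'. ROWS is a JSON object of lists of equal length, an entry for each row: "linear": the shift along the tool's x, y, z normalised to -1 to 1, where 1 is 0.5 m, a list of three; "rotation": the turn, a rotation vector about the tool's x, y, z normalised to -1 to 1, where 1 is pi/2 rad, a list of three; "grip": the opening, from -1 (shut) to 1 (fully open). In form: {"linear": [[dx, dy, dz], ...], "rotation": [[rx, ry, rz], ...], "grip": [grip, ...]}. A call has 1 to 5 rows; each row is the pose to reach, as a shift and turn from the pose commanded when the call began, along the tool's axes at that moment; what a row does not reach only later rows make up. A row lasts 1/8 s, in which the tool goes at most 62.5 mm and 10.7 degrees, less where a joint would pass 70% of its speed; a pose out of reach is approached as far as the arm can. A call with a number of a shift or a turn outside -1 to 1 is refused whole. A call with a gripper value outside its range is refused whole. The fingers move at their own pace and stop on an object; the grip force is fixed at half the most. Time passes only in rows, so rows that repeat a pose let the fingers close. It gives the time, the measured TCP pose, the force, the opening and the grip force at its end, in the units of the state.
- bot.get_state(): the state, without advancing time (a new reading comes with each control period).
- bot.camera(name): name is "scene" or "side" or "wrist"; returns a dict with "image" (400x640x3 uint8, blue, green, red), "intrinsics" (3x3 intrinsics, pixels), "D" ([k1, k2, p1, p2, k3] as OpenCV has them; the pictures are not rectified), "rvec" (rotation vector, rad) and "tvec" (3), from world to camera coordinates, as OpenCV has them. Camera axes: x right, y down, z forward; pixel columns grow to the right and rows downward; lengths in m; the calibration is good to about 2 mm. A picture is of the moment at which its call begins. There is no depth.
- bot.job_done(): hands the job in; it is judged then, once.
The state is a dict: "clock": time; "q": joint angles; "dq": joint speeds; "tau": joint torques, N m; "tcp_pos": TCP position; "orientation": TCP orientation; "wrist_force": force on the tool from outside, world axes, zero at the start; "ft_torque": the same for the moment, N m; "width": finger opening in m; "finger_force": force on a finger pad.
Only numpy, scipy, OpenCV 4.12 (cv2) and the standard library are available. Lean on these libraries where they do the work, as an engineer would, in place of code of your own. Each camera call takes 0.05 s, during which the arm holds its last target. There are 200 camera calls.

## Working session

There is one attempt and no reset: what is moved stays moved. The work goes in short steps, Python scripts to look and compute and a shell command to move; the robot and the scene stay as the last step left them, time stands still between calls to the robot, and variables do not carry over. Pictures are saved under pics/ and viewed, at most 13 in all, crops included, and the job is handed in when it is done.

```bash
ls; mkdir -p pics
cat > h.py <<'E'
import cv2,numpy as np
from workcell import bot
def cam(n,f=None):
    c=bot.camera(n)
    if f: cv2.imwrite('pics/'+f,c['image'])
    return c
def ray(c,uv,z):
    K=np.array(c['intrinsics'],float);D=np.array(c['D'],float)
    R=cv2.Rodrigues(np.array(c['rvec'],float))[0];t=np.array(c['tvec'],float).ravel()
    p=cv2.undistortPoints(np.array(uv,float).reshape(-1,1,2),K,D).reshape(-1,2)
    d=np.c_[p,np.ones(len(p))]@R; o=-R.T@t
    return o+d*((z-o[2])/d[:,2])[:,None]
def proj(c,P):
    return cv2.projectPoints(np.array(P,float).reshape(-1,1,3),np.array(c['rvec'],float),np.array(c['tvec'],float),np.array(c['intrinsics'],float),np.array(c['D'],float))[0].reshape(-1,2)
E
python3 - <<'E'
from h import *
import pickle
s=bot.get_state();print(s['clock'],s['tcp_pos'],s['orientation'],s['width'])
a={}
for n in('scene','side','wrist'): a[n]=cam(n,n+'0.png')
pickle.dump(a,open('c0.pkl','wb'))
E
```

```text
pics
0.0 [0.28096094 0.55765205 0.24643778] [[-8.92996251e-01  4.50062730e-01 -1.11120621e-03]
 [ 4.50064020e-01  8.92994855e-01 -1.60197058e-03]
 [ 2.71314180e-04 -1.93066765e-03 -9.99998099e-01]] 0.08688228321337602
```

View pics/scene0.png

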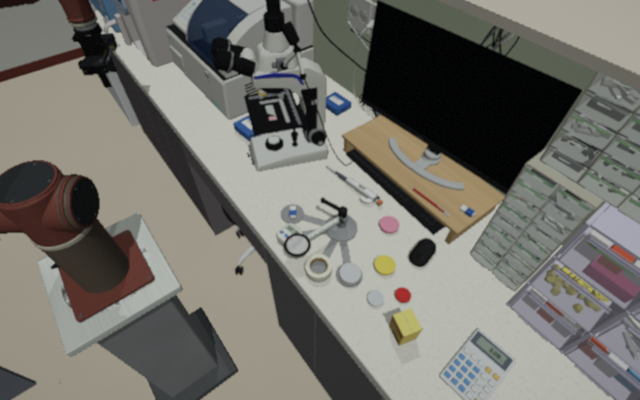

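View pics/side0.png

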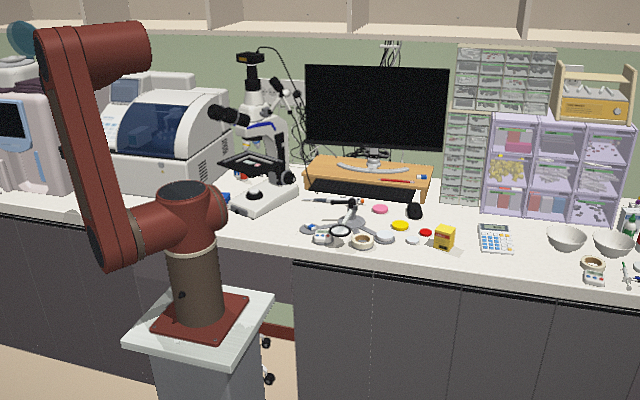

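The scene view shows the stand column at about (342,225). On the seats are the eraser (292,213), the timer (287,235, next to the lens at 297,245), the tape (318,266) and a whitish dish (349,274). The other dish-like things are whitish and smaller (375,298), red (403,295), yellow (385,265) and pink (389,225). The one at (349,274) fits: it is whitish, the larger of the two, and on a seat. I'll confirm it in a crop.

Run:
```python
import pickle,cv2
a=pickle.load(open('c0.pkl','rb'))
i=a['scene']['image'][190:320,265:425]
cv2.imwrite('pics/crop0.png',cv2.resize(i,None,fx=4.5,fy=4.5,interpolation=cv2.INTER_CUBIC))
```

```text
(no output)
```

View pics/crop0.png

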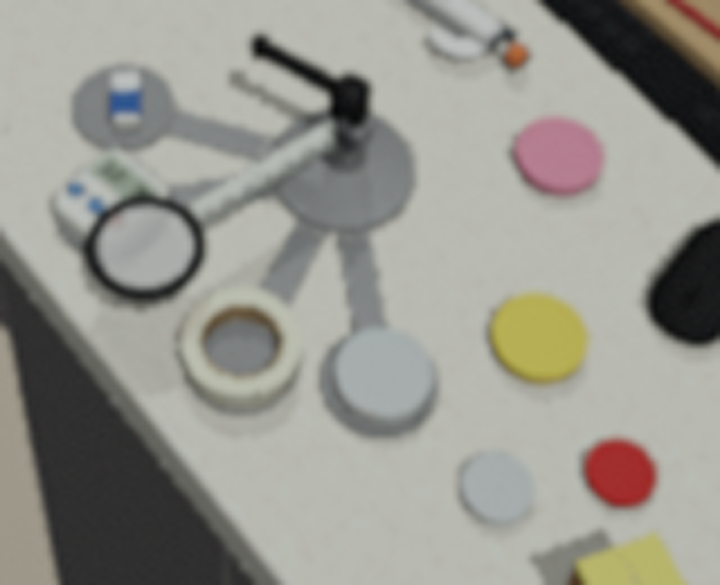

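The crop confirms it: the larger whitish dish lies on the rightmost seat (crop 385,374, so pixel 350.5,273). The lens is over by the timer (crop 145,248), the hub is at (350,100) and the lever tip at (262,46). The arm therefore has to swing counter-clockwise.

Run:
```python
from h import *
import pickle
a=pickle.load(open('c0.pkl','rb'));c=a['scene']
P={}
for n,u,v,z in [('lens',145,248,.0545),('dish',385,372,.020),('hub',348,92,.095),('tip',262,46,.0855),('tape',241,343,.025),('eseat',124,107,.006),('dseat',380,382,.006),('foot',345,172,.005),('carton',0,0,0)]:
    P[n]=ray(c,[[265+u/4.5,190+v/4.5]],z)[0];print(n,P[n].round(4))
for n in ('lens','dish','tape','eseat','dseat'):
    d=P[n]-P['hub'];print(n,np.hypot(*d[:2]),np.degrees(np.arctan2(-d[1],-d[0])))
d=P['tip']-P['hub'];print(np.hypot(*d[:2]),np.degrees(np.arctan2(d[1],d[0])))
```

```text
lens [ 0.4584 -0.2753  0.0545]
dish [ 0.5351 -0.4172  0.02  ]
hub [ 0.6146 -0.2803  0.095 ]
tip [ 0.5992 -0.2119  0.0855]
tape [ 0.4757 -0.3506  0.025 ]
eseat [ 0.53   -0.1473  0.006 ]
dseat [ 0.5339 -0.4155  0.006 ]
foot [ 0.618  -0.2819  0.005 ]
carton [ 0.5161 -0.0072  0.    ]
lens 0.1562394752663084 -1.8375726264590981
dish 0.15823676828209715 59.844217827133335
tape 0.15568371005518702 26.83072496675635
eseat 0.1576526157725424 -57.52877610981102
dseat 0.15743943794544288 59.17694577636032
0.07010731498541044 102.67859360823184
```

View pics/wrist0.png

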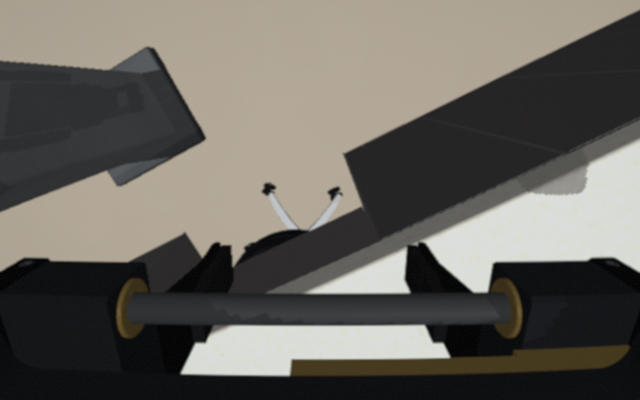

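```bash
cat >> h.py <<'E'
def rows(x,y,z,b,n=1,pose=None):
    """move to TCP x,y,z, tool x at world bearing b deg, tool down; n even fractions"""
    from scipy.spatial.transform import Rotation as Ro
    s=bot.get_state();p,R=(s['tcp_pos'],s['orientation']) if pose is None else pose
    R=np.array(R);c,q=np.cos(np.radians(b)),np.sin(np.radians(b))
    T=np.array([[c,q,0],[q,-c,0],[0,0,-1]])
    l=R.T@(np.array([x,y,z])-p)/.5; r=Ro.from_matrix(R.T@T).as_rotvec()/(np.pi/2)
    print([list((l*k/n).round(4)) for k in range(1,n+1)],[list((r*k/n).round(4)) for k in range(1,n+1)])
E
python3 - <<'E'
from h import *
import pickle
s=bot.get_state();c=pickle.load(open('c0.pkl','rb'))['wrist']
R=cv2.Rodrigues(c['rvec'])[0];o=-R.T@np.ravel(c['tvec'])
print('cam in tool',s['orientation'].T@(o-s['tcp_pos']))
rows(.26,.27,.25,108)
E
python3 -m pendant '{"linear":[[-0.23,-0.53,0],[-0.23,-0.53,0],[-0.23,-0.53,0],[-0.23,-0.53,0],[-0.23,-0.53,0]],"rotation":[[0,0,0.5],[0,0,0.5],[0,0,0.5],[0,0,0.5],[0,0,0.5]],"grip":[-1,-1,-1,-1,-1]}'
python3 -c "
from h import *
rows(.36,.0,.25,60)"
```

```text
cam in tool [ 0.08125456  0.00067612 -0.13752594]
[[np.float64(-0.2215), np.float64(-0.5329), np.float64(-0.0059)]] [[np.float64(-0.0009), np.float64(0.0003), np.float64(0.5028)]]
clock: 0.78
tcp_pos: [0.2641, 0.2675, 0.2471]
orientation: [[-0.31, 0.951, 0.0], [0.951, 0.31, -0.001], [-0.001, -0.0, -1.0]]
wrist_force: [0.4, 0.7, 0.6]
width: 0.045
finger_force: 0.0
[[np.float64(-0.5682), np.float64(0.0166), np.float64(-0.0056)]] [[np.float64(0.0001), np.float64(0.0003), np.float64(0.534)]]
```

```bash
python3 -m pendant '{"linear":[[-0.57,0.02,0],[-0.57,0.02,0],[-0.57,0.02,0],[-0.57,0.02,0],[-0.57,0.02,0]],"rotation":[[0,0,0.53],[0,0,0.53],[0,0,0.53],[0,0,0.53],[0,0,0.53]],"grip":[-1,-1,-1,-1,-1]}'
python3 -c "
from h import *
rows(.42,-.2,.25,10)"
```

```text
clock: 1.4
tcp_pos: [0.3638, -0.0005, 0.2476]
orientation: [[0.498, 0.867, 0.001], [0.867, -0.498, -0.001], [-0.0, 0.001, -1.0]]
wrist_force: [0.8, 0.1, -0.2]
width: 0.0018
finger_force: 0.0
[[np.float64(-0.2902), np.float64(0.2961), np.float64(-0.0045)]] [[np.float64(0.0005), np.float64(-0.0002), np.float64(0.5573)]]
```

```bash
python3 -m pendant '{"linear":[[-0.29,0.3,-0.06],[-0.29,0.3,-0.06],[-0.29,0.3,-0.06],[-0.29,0.3,-0.06],[-0.29,0.3,-0.06]],"rotation":[[0,0,0.56],[0,0,0.56],[0,0,0.56],[0,0,0.56],[0,0,0.56]],"grip":[-1,-1,-1,-1,-1]}'
python3 - <<'E'
from h import *
import pickle
pickle.dump(cam('wrist','w1.png'),open('c1.pkl','wb'))
E
```

```text
clock: 2.02
tcp_pos: [0.4229, -0.1998, 0.2774]
orientation: [[0.986, 0.169, -0.0], [0.169, -0.986, 0.0], [-0.0, -0.0, -1.0]]
wrist_force: [-0.7, -0.0, -1.0]
width: 0.0007
finger_force: 0.0
```

View pics/w1.png

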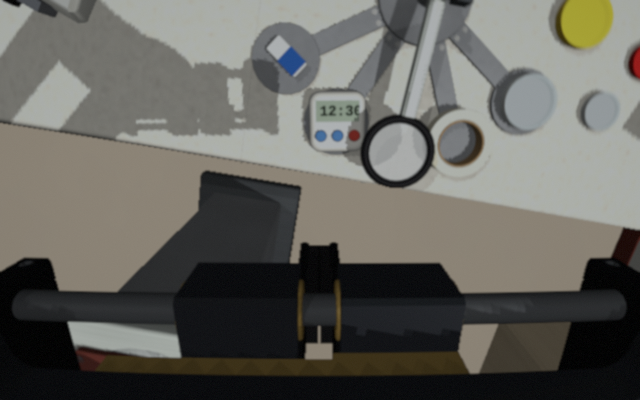

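The wrist view shows the lens at (398,151) between the timer and the tape, and the dish at (523,101). The bar runs from (411,115) to (435,5), and the eraser's seat is at (286,57).

Run:
```python
from h import *
import pickle
from scipy.optimize import least_squares
c=pickle.load(open('c1.pkl','rb'));i=c['image']
g=cv2.cvtColor(i,cv2.COLOR_BGR2GRAY)
m=(g<60).astype(np.uint8);m[200:]=0;m[:100]=0;m[:,:340]=0;m[:,450:]=0
k=max(cv2.findContours(m,cv2.RETR_EXTERNAL,cv2.CHAIN_APPROX_NONE)[0],key=cv2.contourArea)
e=cv2.fitEllipse(cv2.convexHull(k));print(e)
L=ray(c,[e[0]],.0565)[0]
D=ray(c,[[524,100]],.020)[0];E=ray(c,[[286,57]],.006)[0];T=ray(c,[[460,143]],.025)[0]
B=ray(c,[[433.5,15],[412,110]],.064)
for n,p in zip('LDETBb',[L,D,E,T,*B]):print(n,p.round(4))
f=lambda p:[np.hypot(*(q[:2]-p))-.16 for q in(L,D,E,T)]
P=least_squares(f,[.616,-.281]);print(P.x,P.fun)
for n,q in zip('LDETBb',[L,D,E,T,*B]):d=q[:2]-P.x;print(n,np.degrees(np.arctan2(-d[1],-d[0])))
```

```text
((396.9060974121094, 150.41860961914062), (71.44914245605469, 74.54393005371094), 55.345943450927734)
L [ 0.4623 -0.2725  0.0565]
D [ 0.5365 -0.4066  0.02  ]
E [ 0.5348 -0.1446  0.006 ]
T [ 0.4787 -0.347   0.025 ]
B [ 0.5893 -0.2761  0.064 ]
b [ 0.5037 -0.2762  0.064 ]
[ 0.62347322 -0.2754671 ] [ 0.00119011 -0.0026221  -0.00188063  0.00146631]
L -1.0475859961615213
D 56.44581618829273
E -55.87812715359086
T 26.316066184163642
B 1.008725751067913
b 0.3630040115041193
```

```bash
python3 -c "
from h import *
rows(.516,-.238,.15,0);rows(.516,-.238,.07,0)"
```

```text
[[np.float64(0.1714), np.float64(0.1081), np.float64(0.2541)]] [[np.float64(-0.0004), np.float64(0.0005), np.float64(0.1056)]]
[[np.float64(0.1715), np.float64(0.1082), np.float64(0.4141)]] [[np.float64(-0.0004), np.float64(0.0005), np.float64(0.1056)]]
```

```bash
python3 -m pendant '{"linear":[[0.1715,0.108,0.1],[0.1715,0.108,0.2],[0.1715,0.108,0.3],[0.1715,0.108,0.38],[0.1715,0.108,0.414]],"rotation":[[0,0,0.105],[0,0,0.105],[0,0,0.105],[0,0,0.105],[0,0,0.105]],"grip":[-1,-1,-1,-1,-1]}'
python3 - <<'E'
from h import *
import pickle
pickle.dump({n:cam(n,n+'2.png') for n in('wrist','scene')},open('c2.pkl','wb'))
print(bot.get_state()['tcp_pos'])
E
```

```text
clock: 2.7
tcp_pos: [0.5144, -0.2341, 0.0668]
orientation: [[1.0, 0.014, -0.006], [0.014, -1.0, 0.004], [-0.006, -0.004, -1.0]]
wrist_force: [0.7, 0.6, -0.0]
width: 0.0004
finger_force: 0.0
[ 0.51550952 -0.2348808   0.06892969]
```

View pics/wrist2.png

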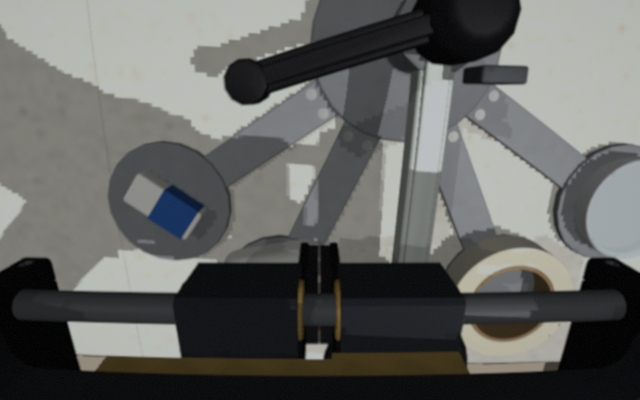

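The close view shows the bar to the right of the closed fingers (x about 400–440). The lever hub is at (468,15), the lever ball at (247,81) and the eraser's seat at (169,200).

Run:
```python
from h import *
import pickle
c=pickle.load(open('c2.pkl','rb'))['wrist']
for n,u,v,z in [('hub',468,12,.095),('tip',247,81,.0855),('eseat',169,200,.006),('footL',311,45,.005),('footR',500,45,.005),('footbot',406,139,.006),('dish',625,207,.02),('barLtop',415,100,.064),('barRtop',447,100,.064),('barR2',433,240,.064),('barL2',408,240,.064)]:
    print(n,ray(c,[[u,v]],z)[0].round(4))
```

```text
hub [ 0.6199 -0.274   0.095 ]
tip [ 0.6003 -0.2097  0.0855]
eseat [ 0.5355 -0.1451  0.006 ]
footL [ 0.6204 -0.2278  0.005 ]
footR [ 0.623  -0.3269  0.005 ]
footbot [ 0.5727 -0.2806  0.006 ]
dish [ 0.5396 -0.407   0.02  ]
barLtop [ 0.5948 -0.2689  0.064 ]
barRtop [ 0.5951 -0.2812  0.064 ]
barR2 [ 0.5375 -0.2819  0.064 ]
barL2 [ 0.5374 -0.2712  0.064 ]
```

```bash
cat >> h.py <<'E'
P=np.array([.6215,-.2765])
def tcp(th,off,r=.105):
    a=np.radians(th);u=np.array([-np.cos(a),-np.sin(a)]);t=np.array([np.sin(a),-np.cos(a)])
    return P+r*u-off*t
def pose(th,off,z,r=.105):
    a=np.radians(th);c,s=np.cos(a),np.sin(a)
    return np.r_[tcp(th,off,r),z],np.array([[c,s,0],[s,-c,0],[0,0,-1]])
E
python3 - <<'E'
from h import *
x=tcp(0,.024);rows(*x,.07,0)
for k in range(1,6):
    rows(*tcp(3.4*k,.022),.07,3.4*k,1,pose(0,.022,.07))
E
```

```text
[[np.float64(0.0015), np.float64(0.0353), np.float64(-0.0022)]] [[np.float64(-0.0013), np.float64(0.0021), np.float64(0.0086)]]
[[np.float64(-0.0022), np.float64(0.0125), np.float64(0.0)]] [[np.float64(0.0), np.float64(0.0), np.float64(-0.0378)]]
[[np.float64(-0.0037), np.float64(0.0252), np.float64(0.0)]] [[np.float64(0.0), np.float64(0.0), np.float64(-0.0756)]]
[[np.float64(-0.0045), np.float64(0.0379), np.float64(0.0)]] [[np.float64(0.0), np.float64(0.0), np.float64(-0.1133)]]
[[np.float64(-0.0045), np.float64(0.0506), np.float64(0.0)]] [[np.float64(0.0), np.float64(0.0), np.float64(-0.1511)]]
[[np.float64(-0.0037), np.float64(0.0633), np.float64(0.0)]] [[np.float64(0.0), np.float64(0.0), np.float64(-0.1889)]]
```

```bash
python3 -m pendant '{"linear":[[0,0.007,0],[0,0.014,0],[0,0.021,0],[0,0.028,0],[0,0.036,0]],"rotation":[[0,0,0],[0,0,0],[0,0,0],[0,0,0],[0,0,0]],"grip":[-1,-1,-1,-1,-1]}' | grep -E "pos|force"
python3 -m pendant '{"linear":[[-0.002,0.0125,0],[-0.0037,0.025,0],[-0.0045,0.038,0],[-0.0045,0.0505,0],[-0.0037,0.0633,0]],"rotation":[[0,0,-0.038],[0,0,-0.0756],[0,0,-0.113],[0,0,-0.151],[0,0,-0.189]],"grip":[-1,-1,-1,-1,-1]}' | grep -E "pos|force"
python3 -m pendant '{"linear":[[-0.002,0.0125,0],[-0.0037,0.025,0],[-0.0045,0.038,0],[-0.0045,0.0505,0],[-0.0037,0.0633,0]],"rotation":[[0,0,-0.038],[0,0,-0.0756],[0,0,-0.113],[0,0,-0.151],[0,0,-0.189]],"grip":[-1,-1,-1,-1,-1]}'
python3 - <<'E'
from h import *
import pickle
pickle.dump({n:cam(n,n+'3.png') for n in('wrist','scene')},open('c3.pkl','wb'))
print(bot.get_state()['tcp_pos'],tcp(34,.022))
E
```

```text
tcp_pos: [0.517, -0.2542, 0.0708]
wrist_force: [-0.7, 0.4, -0.6]
finger_force: 0.0
tcp_pos: [0.5151, -0.2855, 0.0703]
wrist_force: [-0.5, 0.8, 0.6]
finger_force: 0.6
clock: 4.68
tcp_pos: [0.5228, -0.3162, 0.0701]
orientation: [[0.821, 0.571, -0.001], [0.571, -0.821, 0.001], [-0.001, -0.002, -1.0]]
wrist_force: [-1.2, 1.0, 0.9]
width: 0.0002
finger_force: 0.6
[ 0.52326212 -0.31674402  0.07031402] [ 0.52214881 -0.31697643]
```

View pics/wrist3.png

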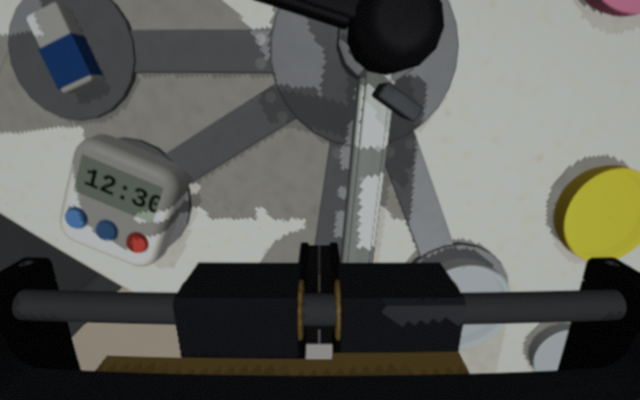

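The bar is turning with the fingers, now about halfway, and nothing else has been disturbed. I'll push on to about 51°.

```bash
python3 -m pendant '{"linear":[[-0.002,0.0125,0],[-0.0037,0.025,0],[-0.0045,0.038,0],[-0.0045,0.0505,0],[-0.0037,0.0633,0]],"rotation":[[0,0,-0.038],[0,0,-0.0756],[0,0,-0.113],[0,0,-0.151],[0,0,-0.189]],"grip":[-1,-1,-1,-1,-1]}' | grep -E "pos|force"
python3 - <<'E'
from h import *
import pickle
C={n:cam(n,n+'4.png') for n in('wrist','scene')}
pickle.dump(C,open('c4.pkl','wb'))
s=bot.get_state();print(s['tcp_pos'],tcp(51,.022),s['wrist_force'])
w=cv2.resize(C['wrist']['image'],(400,250));i=cv2.resize(C['scene']['image'][200:310,270:410],(700,350) if 0 else (445,350),interpolation=cv2.INTER_CUBIC)
o=np.zeros((600,640,3),np.uint8);o[:250,:400]=w;o[250:,:445]=i;cv2.imwrite('pics/m4.png',o)
E
```

```text
tcp_pos: [0.5394, -0.3432, 0.0702]
wrist_force: [-1.2, 0.7, 0.6]
finger_force: 0.6
[ 0.53994476 -0.34355239  0.07040325] [ 0.53832415 -0.34425528] [-0.3921048   0.76441536  0.04757609]
```

View pics/m4.png

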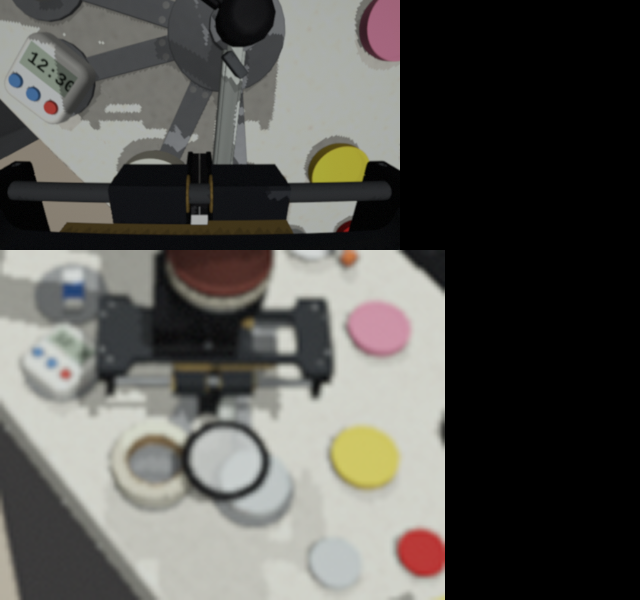

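The lens rim in the scene view is at about pixel (341,266) and the dish at (350,273). Now the remaining angle.

Run:
```python
from h import *
import pickle
c=pickle.load(open('c4.pkl','rb'))['scene'];c0=pickle.load(open('c0.pkl','rb'))['scene']
def lens(c,x0,y0):
    g=cv2.cvtColor(c['image'],cv2.COLOR_BGR2GRAY)[y0-20:y0+20,x0-20:x0+20]
    g=cv2.resize(g,None,fx=8,fy=8,interpolation=cv2.INTER_CUBIC)
    m=(g<75).astype(np.uint8);n,l,s,_=cv2.connectedComponentsWithStats(m)
    H=[(s[k,4],k) for k in range(1,n)];k=max(H)[1];print(s[k])
    pts=np.argwhere(l==k)[:,::-1].astype(np.int32);e=cv2.fitEllipse(cv2.convexHull(pts));print(e)
    return [x0-20+(e[0][0]+.5)/8-.5,y0-20+(e[0][1]+.5)/8-.5]
for cc,x,y in((c0,297,245),(c,341,266)):
    u=lens(cc,x,y);p=ray(cc,[u],.0565)[0];d=p[:2]-P;print(u,p,np.hypot(*d),np.degrees(np.arctan2(-d[1],-d[0])))
p=ray(c0,[[350.3,272.7]],.02)[0];d=p[:2]-P;print(p,np.hypot(*d),np.degrees(np.arctan2(-d[1],-d[0])))
w=pickle.load(open('c4.pkl','rb'))['wrist'];print(ray(w,[[362,145],[378,240]],.064))
```

```text
[  51   64  213  193 8110]
((159.0574188232422, 160.10101318359375), (188.67674255371094, 210.581298828125), 81.96051025390625)
[296.4446773529053, 244.57512664794922] [ 0.45706119 -0.2736651   0.0565    ] 0.1644632416311204 -0.9876714004872429
[  37   66  229  197 7700]
((152.09083557128906, 161.98068237304688), (194.61407470703125, 226.3513946533203), 96.57678985595703)
[339.57385444641113, 265.81008529663086] [ 0.51010012 -0.39695203  0.0565    ] 0.1640689650239952 47.23585378377926
[ 0.53448944 -0.41680968  0.02      ] 0.16509889218781584 58.195612359407214
[[ 0.59183447 -0.30520991  0.064     ]
 [ 0.5728985  -0.34286081  0.064     ]]
```

```bash
python3 -m pendant '{"linear":[[-0.0014,0.0073,0],[-0.0026,0.0146,0],[-0.0035,0.0218,0],[-0.0041,0.029,0],[-0.0041,0.029,0]],"rotation":[[0,0,-0.022],[0,0,-0.044],[0,0,-0.067],[0,0,-0.089],[0,0,-0.089]],"grip":[-1,-1,-1,-1,-1]}' | grep -E "pos|force"
python3 -m pendant '{"linear":[[0,-0.01,0],[0,-0.04,0],[0,-0.04,-0.1],[0,-0.04,-0.2],[0,-0.04,-0.26]],"rotation":[[0,0,0],[0,0,0],[0,0,0],[0,0,0],[0,0,0]],"grip":[-1,-1,-1,-1,-1]}' | grep -E "pos|force"
python3 - <<'E'
from h import *
rows(*tcp(57,0,.25),.26,57)
E
```

```text
tcp_pos: [0.5504, -0.3542, 0.0707]
wrist_force: [0.3, -0.3, 0.1]
finger_force: 0.0
tcp_pos: [0.5335, -0.3444, 0.2042]
wrist_force: [0.2, -0.2, 0.4]
finger_force: 0.0
[[np.float64(-0.2936), np.float64(0.0602), np.float64(-0.1112)]] [[np.float64(0.0028), np.float64(0.0004), np.float64(0.0304)]]
```

```bash
python3 -m pendant '{"linear":[[-0.294,0.06,-0.11],[-0.294,0.06,-0.11],[-0.294,0.06,-0.11],[-0.294,0.06,-0.11],[-0.294,0.06,-0.11]],"rotation":[[0,0,0.03],[0,0,0.03],[0,0,0.03],[0,0,0.03],[0,0,0.03]],"grip":[-1,-1,-1,-1,-1]}' | grep -E "pos|force"
python3 - <<'E'
from h import *
import pickle
pickle.dump({n:cam(n,n+'5.png') for n in('wrist','scene')},open('c5.pkl','wb'))
E
```

```text
tcp_pos: [0.4845, -0.4851, 0.255]
wrist_force: [-0.2, 0.7, -0.0]
finger_force: 0.0
```

View pics/wrist5.png

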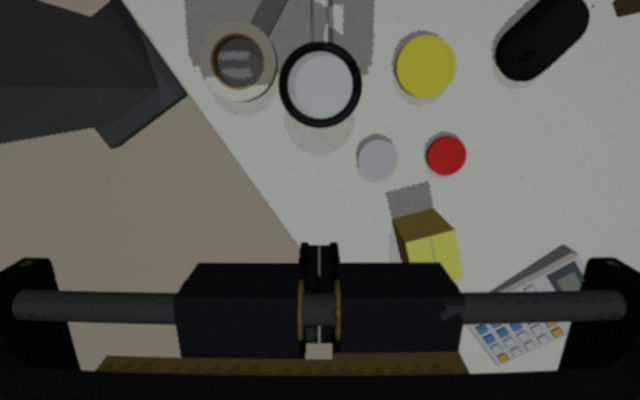

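The lens at (320,84) now frames the dish. I'll enlarge it to measure the offset.

Run:
```python
from h import *
import pickle
C=pickle.load(open('c5.pkl','rb'))
a=cv2.resize(C['wrist']['image'][34:134,260:380],(720,600),interpolation=cv2.INTER_CUBIC)
cl=cv2.createCLAHE(4,(4,4));lab=cv2.cvtColor(a,cv2.COLOR_BGR2LAB);lab[...,0]=cl.apply(lab[...,0])
cv2.imwrite('pics/z5.png',cv2.cvtColor(lab,cv2.COLOR_LAB2BGR))
c=C['wrist'];g=cv2.cvtColor(c['image'],cv2.COLOR_BGR2GRAY)
m=(g<60).astype(np.uint8);m[135:]=0;m[:35]=0;m[:,:275]=0;m[:,368:]=0
k=max(cv2.findContours(m,cv2.RETR_EXTERNAL,cv2.CHAIN_APPROX_NONE)[0],key=cv2.contourArea)
e=cv2.fitEllipse(cv2.convexHull(k));L=ray(c,[e[0]],.0565)[0];print(e,L)
d=L[:2]-P;print(np.hypot(*d),np.degrees(np.arctan2(-d[1],-d[0])))
print('dish px if concentric, edges',proj(c,[[L[0]+.0305*np.cos(t),L[1]+.0305*np.sin(t),.02] for t in np.radians([57,147,237,327])]))
```

```text
((319.8631896972656, 83.49436950683594), (82.20789337158203, 86.46653747558594), 0.4636131823062897) [ 0.53500463 -0.40986536  0.0565    ]
0.15895838950283336 57.03419180757108
dish px if concentric, edges [[319.782943    51.99048212]
 [289.14531122  84.47501168]
 [319.73346129 115.61694591]
 [350.36855397  84.48907831]]
```

View pics/z5.png

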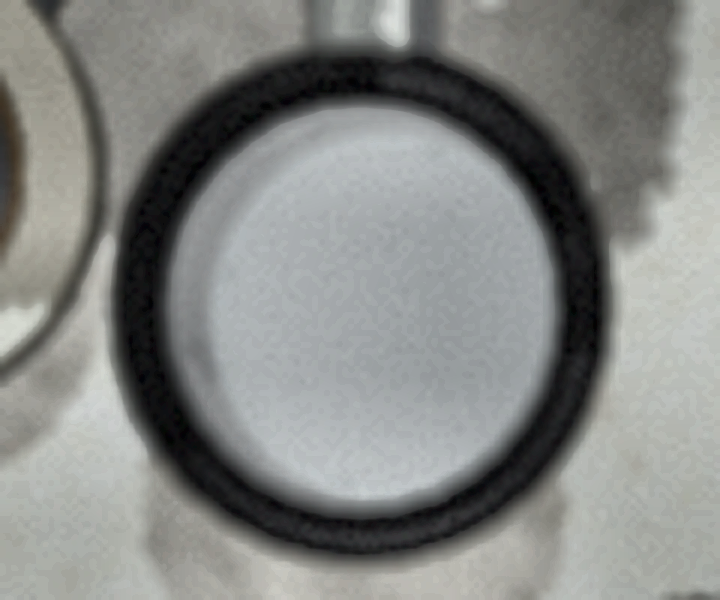

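Fitting a 183-px circle to the visible dish edge puts the dish centre about 6 px (6 mm) right of the lens centre. That calls for about 2.0° more counter-clockwise.

Run:
```python
from h import *
rows(*tcp(59,.045,.104),.2,59)
A=pose(59,.045,.2,.104);rows(*tcp(59,.045,.104),.07,59,1,A);rows(*tcp(59,.024,.104),.07,59,1,A);rows(*tcp(59,.0173,.104),.07,59,1,A)
```

```text
[[np.float64(0.2866), np.float64(-0.0793), np.float64(0.1098)]] [[np.float64(-0.0008), np.float64(-0.0005), np.float64(-0.021)]]
[[np.float64(0.0), np.float64(0.0), np.float64(0.26)]] [[np.float64(0.0), np.float64(0.0), np.float64(0.0)]]
[[np.float64(0.0), np.float64(0.042), np.float64(0.26)]] [[np.float64(0.0), np.float64(0.0), np.float64(0.0)]]
[[np.float64(-0.0), np.float64(0.0554), np.float64(0.26)]] [[np.float64(0.0), np.float64(0.0), np.float64(0.0)]]
```

```bash
python3 -m pendant '{"linear":[[0.2866,-0.0793,0.11],[0.2866,-0.0793,0.11],[0.2866,-0.0793,0.11],[0.2866,-0.0793,0.11],[0.2866,-0.0793,0.11]],"rotation":[[0,0,-0.02],[0,0,-0.02],[0,0,-0.02],[0,0,-0.02],[0,0,-0.02]],"grip":[-1,-1,-1,-1,-1]}' | grep -E "pos|force"
python3 -m pendant '{"linear":[[0,0,0.1],[0,0,0.2],[0,0,0.25],[0,0,0.26],[0,0,0.26]],"rotation":[[0,0,0],[0,0,0],[0,0,0],[0,0,0],[0,0,0]],"grip":[-1,-1,-1,-1,-1]}' | grep -E "pos|force"
python3 - <<'E'
from h import *
rows(*tcp(59,.024,.104),.07,59);rows(*tcp(59,.0173,.104),.07,59)
E
```

```text
tcp_pos: [0.5296, -0.3439, 0.2009]
wrist_force: [0.1, -0.7, 0.1]
finger_force: 0.0
tcp_pos: [0.5296, -0.3453, 0.0716]
wrist_force: [0.9, 1.0, 0.8]
finger_force: 0.0
[[np.float64(0.0048), np.float64(0.0386), np.float64(0.0033)]] [[np.float64(0.001), np.float64(0.0002), np.float64(-0.0023)]]
[[np.float64(0.0048), np.float64(0.052), np.float64(0.0034)]] [[np.float64(0.001), np.float64(0.0002), np.float64(-0.0023)]]
```

Push in slowly, back off, rise, and look again from the same place.

```bash
python3 -m pendant '{"linear":[[0.004,0.02,0],[0.004,0.036,0],[0.004,0.044,0],[0.004,0.052,0],[0.004,0.052,0]],"rotation":[[0,0,0],[0,0,0],[0,0,0],[0,0,0],[0,0,0]],"grip":[-1,-1,-1,-1,-1]}' | grep -E "pos|force"
python3 -m pendant '{"linear":[[0,-0.01,0],[0,-0.05,0],[0,-0.05,-0.1],[0,-0.05,-0.2],[0,-0.05,-0.26]],"rotation":[[0,0,0],[0,0,0],[0,0,0],[0,0,0],[0,0,0]],"grip":[-1,-1,-1,-1,-1]}' | grep -E "pos|force"
python3 -c "
from h import *
rows(*tcp(57,0,.25),.26,57)"
python3 -m pendant '{"linear":[[-0.294,0.07,-0.11],[-0.294,0.07,-0.11],[-0.294,0.07,-0.11],[-0.294,0.07,-0.11],[-0.294,0.07,-0.11]],"rotation":[[0,0,0.02],[0,0,0.02],[0,0,0.02],[0,0,0.02],[0,0,0.02]],"grip":[-1,-1,-1,-1,-1]}' | grep -E "pos|force"
cat > chk.py <<'E'
from h import *
import sys
c=cam('wrist',sys.argv[1]+'w.png');s=cam('scene',sys.argv[1]+'s.png')
g=cv2.cvtColor(c['image'],cv2.COLOR_BGR2GRAY)
m=(g<60).astype(np.uint8);m[150:]=0;m[:,:275]=0;m[:,390:]=0
k=max(cv2.findContours(m,cv2.RETR_EXTERNAL,cv2.CHAIN_APPROX_NONE)[0],key=cv2.contourArea)
e=cv2.fitEllipse(cv2.convexHull(k));L=ray(c,[e[0]],.0565)[0];print(e,L)
d=L[:2]-P;print(np.hypot(*d),np.degrees(np.arctan2(-d[1],-d[0])))
q=proj(c,[[L[0]+.0305*np.cos(t),L[1]+.0305*np.sin(t),.02] for t in np.radians([57,147,237,327])]);print('concentric dish edges',q.round(1),'crop',((q-[e[0][0]-60,e[0][1]-50])*6).round())
a=cv2.warpAffine(c['image'],np.float32([[6,0,360-6*e[0][0]],[0,6,300-6*e[0][1]]]),(720,600),flags=cv2.INTER_CUBIC)
cl=cv2.createCLAHE(4,(4,4));lab=cv2.cvtColor(a,cv2.COLOR_BGR2LAB);lab[...,0]=cl.apply(lab[...,0])
cv2.imwrite('pics/'+sys.argv[1]+'z.png',cv2.cvtColor(lab,cv2.COLOR_LAB2BGR))
E
python3 chk.py k6
```

```text
tcp_pos: [0.5527, -0.3559, 0.0705]
wrist_force: [0.7, 0.1, -0.3]
finger_force: 0.0
tcp_pos: [0.5316, -0.3433, 0.2038]
wrist_force: [1.0, 0.0, 0.0]
finger_force: 0.0
[[np.float64(-0.2924), np.float64(0.0691), np.float64(-0.1119)]] [[np.float64(0.0023), np.float64(0.0003), np.float64(0.0205)]]
tcp_pos: [0.4848, -0.4858, 0.2547]
wrist_force: [-0.2, 0.5, -0.1]
finger_force: 0.0
((323.79010009765625, 82.85773468017578), (82.34854888916016, 86.7105712890625), 179.71527099609375) [ 0.53850136 -0.41204375  0.0565    ]
0.1589367274725119 58.51926511912861
concentric dish edges [[323.4  51.4]
 [292.7  83.9]
 [323.2 115.1]
 [354.   83.9]] crop [[358. 111.]
 [173. 306.]
 [357. 493.]
 [541. 306.]]
```

View pics/k6z.png

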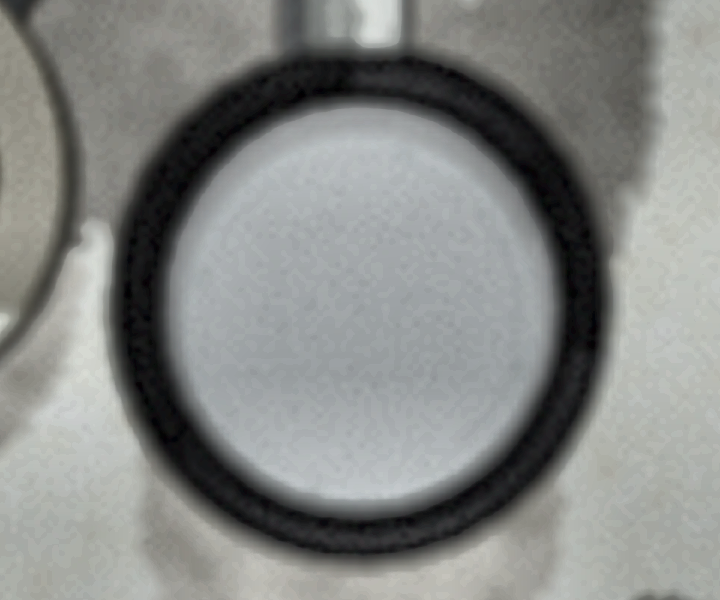

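The dish edge now sits symmetrically in the lens (arc peak at crop x of about 362, lens centre 360), so the arm is set. Next is the lever. First I'll check the clearance behind the stand.

Run:
```python
from h import *
import pickle
c=pickle.load(open('c0.pkl','rb'))['scene']
print(bot.get_state()['q'].round(1),bot.get_state()['clock'])
for z in(0,.1):print(z,ray(c,[[350,148],[447,232]],z).round(3))
P0=P
def lp(al,off,r=.057):   # lever bearing al
    a=np.radians(al);v=np.array([np.cos(a),np.sin(a)]);t=np.array([-np.sin(a),np.cos(a)]);return P0+r*v-off*t
print(lp(107,.035),lp(107,.0145),lp(170,.0145))
b=pose(0,0,0)
def pz(al,off,z):
    bb=np.radians(al-90);c_,s_=np.cos(bb),np.sin(bb);return np.r_[lp(al,off),z],np.array([[c_,s_,0],[s_,-c_,0],[0,0,-1]])
rows(*lp(107,.04),.26,17)
rows(*lp(107,.04),.101,17,1,pz(107,.04,.26))
for k in range(1,6):rows(*lp(107+5*k,.0145),.101,17+5*k,1,pz(107,.0145,.101))
```

```text
[-51.6  20.8  76.7   0.   82.6 -18.7] 10.7
0 [[ 0.876 -0.023  0.   ]
 [ 0.868 -0.485  0.   ]]
0.1 [[ 0.799 -0.1    0.1  ]
 [ 0.792 -0.512  0.1  ]]
[ 0.63830548 -0.21175762] [ 0.61870123 -0.21775124] [ 0.56788386 -0.25232234]
[[np.float64(0.633), np.float64(-0.0335), np.float64(-0.0102)]] [[np.float64(-0.0012), np.float64(-0.0002), np.float64(0.4458)]]
[[np.float64(0.0), np.float64(0.0), np.float64(0.318)]] [[np.float64(0.0), np.float64(0.0), np.float64(0.0)]]
[[np.float64(-0.01), np.float64(-0.0021), np.float64(0.0)]] [[np.float64(0.0), np.float64(0.0), np.float64(-0.0556)]]
[[np.float64(-0.0202), np.float64(-0.0033), np.float64(0.0)]] [[np.float64(0.0), np.float64(0.0), np.float64(-0.1111)]]
[[np.float64(-0.0305), np.float64(-0.0036), np.float64(0.0)]] [[np.float64(0.0), np.float64(0.0), np.float64(-0.1667)]]
[[np.float64(-0.0407), np.float64(-0.003), np.float64(0.0)]] [[np.float64(0.0), np.float64(0.0), np.float64(-0.2222)]]
[[np.float64(-0.0509), np.float64(-0.0016), np.float64(0.0)]] [[np.float64(0.0), np.float64(0.0), np.float64(-0.2778)]]
```

```bash
python3 -m pendant '{"linear":[[0.6,-0.033,0],[0.6,-0.033,0],[0.6,-0.033,0],[0.6,-0.033,0],[0.6,-0.033,0]],"rotation":[[0,0,0.445],[0,0,0.445],[0,0,0.445],[0,0,0.445],[0,0,0.445]],"grip":[-1,-1,-1,-1,-1]}' | grep -E "pos|force"
cat >> h.py <<'E'
def lp(al,off,r=.057):
    a=np.radians(al);v=np.array([np.cos(a),np.sin(a)]);t=np.array([-np.sin(a),np.cos(a)]);return P+r*v-off*t
E
python3 -c "
from h import *
rows(*lp(107,.04),.101,17)"
```

```text
tcp_pos: [0.6352, -0.2221, 0.2551]
wrist_force: [0.5, -0.3, -0.2]
finger_force: 0.0
[[np.float64(0.0221), np.float64(-0.0177), np.float64(0.3083)]] [[np.float64(-0.0005), np.float64(0.0002), np.float64(0.0006)]]
```

```bash
python3 -m pendant '{"linear":[[0.022,-0.018,0],[0.022,-0.018,0.12],[0.022,-0.018,0.22],[0.022,-0.018,0.29],[0.022,-0.018,0.308]],"rotation":[[0,0,0],[0,0,0],[0,0,0],[0,0,0],[0,0,0]],"grip":[-1,-1,-1,-1,-1]}' | grep -E "pos|force"
python3 - <<'E'
from h import *
s=cam('scene','s7.png');w=cam('wrist','w7.png');print(bot.get_state()['tcp_pos'])
rows(*lp(107,.0145),.101,17)
o=np.zeros((600,640,3),np.uint8);o[:200,:320]=cv2.resize(w['image'],(320,200));o[200:,:]=cv2.resize(s['image'][200:275,290:410],(640,400),interpolation=cv2.INTER_CUBIC);cv2.imwrite('pics/m7.png',o)
E
```

```text
tcp_pos: [0.6398, -0.2132, 0.0978]
wrist_force: [-0.2, -0.8, 0.7]
finger_force: 0.0
[ 0.64164646 -0.2140752   0.10081309]
[[np.float64(-0.046), np.float64(-0.0064), np.float64(-0.0003)]] [[np.float64(-0.0007), np.float64(0.0009), np.float64(0.0)]]
```

View pics/m7.png

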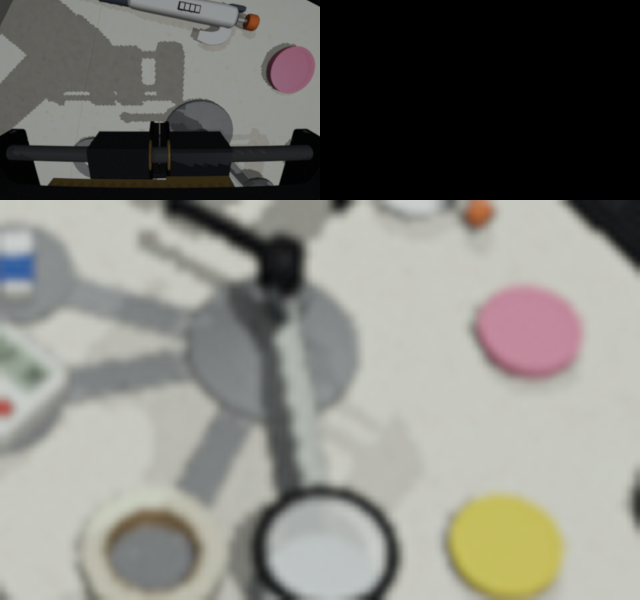

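The lever (tip at montage 175,205) is still open, with the fingertip behind it, and the lens stands over the dish. Now I push the lever round.

```bash
python3 -m pendant '{"linear":[[-0.01,-0.0015,0],[-0.02,-0.003,0],[-0.03,-0.0045,0],[-0.038,-0.006,0],[-0.046,-0.0064,0]],"rotation":[[0,0,0],[0,0,0],[0,0,0],[0,0,0],[0,0,0]],"grip":[-1,-1,-1,-1,-1]}' | grep -E "pos|force"
python3 -m pendant '{"linear":[[-0.01,-0.002,0],[-0.02,-0.0033,0],[-0.0305,-0.0036,0],[-0.0407,-0.003,0],[-0.051,-0.0016,0]],"rotation":[[0,0,-0.0556],[0,0,-0.111],[0,0,-0.167],[0,0,-0.222],[0,0,-0.278]],"grip":[-1,-1,-1,-1,-1]}' | grep -E "pos|force"
python3 -c "
from h import *
print(lp(132,.0145))
rows(*lp(157,.0145),.101,67)"
```

```text
tcp_pos: [0.6191, -0.218, 0.1017]
wrist_force: [0.6, 0.5, 0.1]
finger_force: 0.0
tcp_pos: [0.595, -0.2242, 0.1017]
wrist_force: [1.1, 1.8, 0.1]
finger_force: 1.0
[ 0.59413516 -0.22443835]
[[np.float64(-0.0524), np.float64(-0.0025), np.float64(0.0014)]] [[np.float64(0.0003), np.float64(-0.0007), np.float64(-0.2757)]]
```

```bash
python3 -m pendant '{"linear":[[-0.01,-0.002,0],[-0.02,-0.0033,0],[-0.0305,-0.0036,0],[-0.0407,-0.003,0],[-0.051,-0.0016,0]],"rotation":[[0,0,-0.0556],[0,0,-0.111],[0,0,-0.167],[0,0,-0.222],[0,0,-0.278]],"grip":[-1,-1,-1,-1,-1]}' | grep -E "pos|force"
python3 -m pendant '{"linear":[[-0.004,-0.001,0],[-0.008,-0.0017,0],[-0.012,-0.0024,0],[-0.016,-0.003,0],[-0.02,-0.0033,0]],"rotation":[[0,0,-0.022],[0,0,-0.044],[0,0,-0.066],[0,0,-0.088],[0,0,-0.111]],"grip":[-1,-1,-1,-1,-1]}' | grep -E "pos|force"
python3 -c "
from h import *
print(lp(167,.0145))"
```

```text
tcp_pos: [0.575, -0.2404, 0.1015]
wrist_force: [-0.2, 2.3, 1.0]
finger_force: 1.2
tcp_pos: [0.5694, -0.249, 0.1014]
wrist_force: [0.1, 1.9, 1.2]
finger_force: 1.0
[ 0.5692227  -0.24954942]
```

Nearly at the stop. I'll go on in small steps until the force rises.

```bash
python3 -m pendant '{"linear":[[-0.002,0,0],[-0.004,0,0],[-0.006,0,0],[-0.006,0,0]],"rotation":[[0,0,-0.011],[0,0,-0.022],[0,0,-0.033],[0,0,-0.033]],"grip":[-1,-1,-1,-1]}' | grep -E "pos|force"
python3 -m pendant '{"linear":[[-0.002,0,0],[-0.004,0,0],[-0.004,0,0]],"rotation":[[0,0,-0.011],[0,0,-0.022],[0,0,-0.022]],"grip":[-1,-1,-1]}' | grep -E "pos|force"
```

```text
tcp_pos: [0.5689, -0.2525, 0.1013]
wrist_force: [-0.8, 2.2, -0.4]
finger_force: 1.1
tcp_pos: [0.5687, -0.2533, 0.1013]
wrist_force: [-1.1, 7.0, 1.5]
finger_force: 3.2
```

```bash
python3 -m pendant '{"linear":[[-0.002,0,0],[-0.003,0,0],[-0.003,0,0]],"rotation":[[0,0,0],[0,0,0],[0,0,0]],"grip":[-1,-1,-1]}' | grep -E "pos|force"
```

```text
tcp_pos: [0.5686, -0.2535, 0.1013]
wrist_force: [-0.0, 10.8, 2.2]
finger_force: 5.4
```

The tip stays put while the force climbs, so the lever is at its stop. I'll back off, rise and check.

```bash
python3 -m pendant '{"linear":[[0.02,0,0],[0.06,0,0],[0.06,0,-0.1],[0.06,0,-0.2],[0.06,0,-0.3]],"rotation":[[0,0,0],[0,0,0],[0,0,0],[0,0,0],[0,0,0]],"grip":[-1,-1,-1,-1,-1]}' | grep -E "pos|force"
python3 -c "
from h import *
rows(*tcp(57,0,.25),.256,57)"
```

```text
tcp_pos: [0.573, -0.2256, 0.2534]
wrist_force: [1.0, -0.6, -0.5]
finger_force: 0.0
[[np.float64(-0.5405), np.float64(-0.1012), np.float64(-0.005)]] [[np.float64(0.0006), np.float64(0.0003), np.float64(0.2779)]]
```

```bash
python3 -m pendant '{"linear":[[-0.54,-0.1,0],[-0.54,-0.1,0],[-0.54,-0.1,0],[-0.54,-0.1,0],[-0.54,-0.1,0]],"rotation":[[0,0,0.278],[0,0,0.278],[0,0,0.278],[0,0,0.278],[0,0,0.278]],"grip":[-1,-1,-1,-1,-1]}' | grep -E "clock|pos|force"
python3 -m pendant '{"linear":[[0,0,0],[0,0,0]],"rotation":[[0,0,0],[0,0,0]],"grip":[-1,-1]}' | grep -E "pos"
python3 chk.py k8
python3 - <<'E'
import cv2,numpy as np
o=np.zeros((600,700,3),np.uint8);o[:300,:360]=cv2.resize(cv2.imread('pics/k8z.png'),(360,300))
o[300:,:480]=cv2.resize(cv2.imread('pics/k8s.png')[200:285,275:411],(480,300),interpolation=cv2.INTER_CUBIC);cv2.imwrite('pics/m8.png',o)
E
```

```text
clock: 17.05
tcp_pos: [0.4842, -0.4895, 0.2516]
wrist_force: [0.5, 0.8, 0.3]
finger_force: 0.0
tcp_pos: [0.4865, -0.4853, 0.2515]
((322.4085693359375, 84.28370666503906), (83.1194839477539, 87.46477508544922), 177.17739868164062) [ 0.53854354 -0.41201184  0.0565    ]
0.15888748451205087 58.52622614368653
concentric dish edges [[322.1  52.4]
 [291.1  85.2]
 [322.  116.6]
 [352.9  85.2]] crop [[358. 109.]
 [172. 305.]
 [357. 494.]
 [543. 306.]]
```

View pics/m8.png

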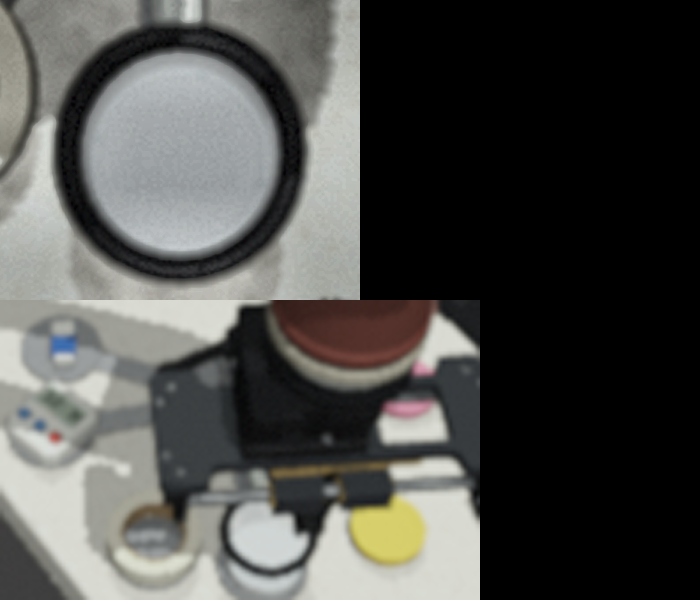

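The lens hasn't moved: 58.53° now, 58.52° before the lever push. It is still centred on the dish, nothing else has shifted, and the robot is clear, so I'm handing it in.

```bash
python3 -c "
from workcell import bot
print(bot.job_done())"
```

```text
the job is handed in; nothing more can be done
None
```

The lens is side-to-side centred over the petri dish, which sits about 4 mm further out than the arm's fixed reach; the clamp lever is pushed to its stop, nothing else was seen to move, and the job is handed in at about 17 s.

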